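Find the empty filter bay and push its flap open

ROBOT

A 6-joint arm with a two-finger parallel gripper is mounted at the origin on the work surface. World frame = base frame: x ahead of the robot, y to its left, z up, the work surface at z = 0. Lengths are in mm, angles in degrees, forces in N, time in s.
With the tool pointing down it reaches from about 375 to 975 mm from the base axis. Payload 3.8 kg.
Tool frame: the origin (TCP) lies between the finger pads; the fingertips stand 22 mm ahead of it and the grasp point (between the pads) lies 3 mm ahead of it; z points along the fingers, y is the direction in which the jaws open and shut (so a half turn about z gives the same grasp; the last joint's range is limited). The gripper opens to 88 mm and grips with 3 to 60 N. Pads are 18 mm wide; open, the fingers measure 123 mm over their backs; the gripper's body (75 mm by 187 mm) begins 45 mm behind the grasp point.
Start: joints at [71.339, 15.12, 91.902, -0, 72.978, -2.114], TCP at [192.239, 647.041, 260.706] pointing down, gripper open.
Joint ranges: [-150.88, 150.88], [-54.13, 125.18], [17.81, 147.31], [-75.09, 255.09], [0, 152.58], [-146.25, 146.25]. Speed limits (degrees/s): [147.25, 147.25, 180, 180, 180, 180].

INTERFACE

Orientations are given as [roll, pitch, yaw] about the fixed x, y, z axes, in that order (R = Rz(yaw) Ry(pitch) Rx(roll)).
In Python, from cell import manip, cams gives the robot as it stands.
- The arm moves only by the tool move_arm, never from a script. Its argument "motion" is a list of rows, each an object of numbers: "dx", "dy", "dz": the shift along the tool's x, y, z in mm; "rx", "ry", "rz": the turn, a rotation vector about the tool's x, y, z in rad; "hand": the finger opening in mm, from 0 to 88.1. A call has 1 to 12 rows; each row shifts and turns the commanded pose from where the row before left it, along the tool's axes as they then stand; what a row does not reach is not made up. A row lasts 1/12 s, in which the tool goes at most 41.7 mm and 7.16 degrees, less where a joint would pass 70% of its speed; a pose out of reach is approached as far as the arm can. A call with a gripper value outside its range is refused whole. The fingers move at their own pace and stop on an object; "force" is the grip in N (left out, the last holds). Time passes only in rows, so rows that do not move let the fingers close. It gives the time, the measured TCP pose, the force and the opening at its end, in the units of the state.
- manip.sense(): the state, without advancing time (a new reading comes with each control period).
- cams.grab_frame(name): name is "scene" or "top"; returns the picture (400x640x3 uint8, red, green, blue); there is no depth.
- cams.calibration(name): a dict with "intrinsics" (3x3 intrinsics, pixels), "R" (3x3) and "t" (3): a world point X has camera coordinates R X + t. Camera axes: x right, y down, z forward; pixel columns grow to the right and rows downward; lengths in mm; the calibration is good to about 2 mm. A picture is of the moment at which its call begins. calibration takes no time and is no camera call.
- manip.finish_job(): hands the job in, once; it reports no verdict.
The state is a dict: "t": time; "joint_positions": joint angles; "qvel": joint speeds; "joint_torque": joint torques, N m; "position": TCP position; "tool_rot": TCP orientation; "wrist_force": force on the tool from outside, world axes, zero at the start; "wrist_torque": the same for the moment, N m; "grip_width": opening from 0.0 (shut) to 1.0 (fully open).
Only numpy, scipy, OpenCV 4.12 (cv2) and the standard library are available. Lean on these libraries where they do the work, as an engineer would, in place of code of your own. Each camera call takes 0.05 s, during which the arm holds its last target. There are 200 camera calls.

TASK

One of the four bays in the filter box has no cartridge, and only its flap will tilt: press lightly on the ribbed end of the flaps, one after another, to find the one that gives, then push that flap all the way down into its bay so that it stays open, ready for a new cartridge. Use only the fingertips, do not force the flaps that will not move, and leave everything lying about the desk and on the box where it is; finish clear of the box.

Things in the scene. Friction and masses are not known exactly. Their poses are not given: they have to be found in the camera images.
- filter_box: fixed grey filter box, 200 mm (its x) by 416 mm (its y) by 120 mm high; origin at the centre of its underside; its -x face, with louvres, faces the robot. Four identical flush aluminium flaps in its top, side by side along y, at y = +150, +50, -50, -150 mm, over four bays 102 x 84 mm and 116 mm deep (openings from x = -75 to +27 mm), with 16 mm walls between them
- pivot_line (a point): middle of the pivot line shared by all flaps, along the box's y, 2 mm behind (+x of) its centre, 118 mm high. Each flap is 98 x 80 x 4 mm: 75 mm lie on the robot's side of the pivot, 23 mm behind it. Pressed near the robot-side edge, a free flap tilts down into its bay there, and its short rear part rises up to 21 mm
- box_rear (a point): centre of the rear strip (73 mm deep) of the box's top, 63.5 mm behind its centre, 120 mm high. Of the bays below the flaps three, a different three each time, hold a cartridge whose foam seal stops the flap after 2 to 8 mm of give (20 N) and springs back; the fourth has only a 6 mm tray on its floor, so its flap swings free. Shut, they look alike
- flap1 (a joint): tilt of the flap of the leftmost (+y) bay, rad: 0 = shut and flush, grows as the near edge goes down, stop at 1.15 = fully open. Over a cartridge a light press moves it 0.03 to 0.12 at most. A stiff pivot (about 0.12 N m, some 2 N at the ribbed strip) with no spring: a free flap stays where it is left.
- flap1_press (a point): centre of the dark ribbed press strip on top of the flap of the leftmost (+y) bay, 65 mm from the pivot line and 8 mm from the flap's near edge; moves with the flap; at 120 mm height when shut
- flap2 (a joint): tilt of the flap of the second bay from the left, rad: 0 = shut and flush, grows as the near edge goes down, stop at 1.15 = fully open. Over a cartridge a light press moves it 0.03 to 0.12 at most. A stiff pivot (about 0.12 N m, some 2 N at the ribbed strip) with no spring: a free flap stays where it is left.
- flap2_press (a point): centre of the dark ribbed press strip on top of the flap of the second bay from the left, 65 mm from the pivot line and 8 mm from the flap's near edge; moves with the flap; at 120 mm height when shut
- flap3 (a joint): tilt of the flap of the third bay from the left, rad: 0 = shut and flush, grows as the near edge goes down, stop at 1.15 = fully open. Over a cartridge a light press moves it 0.03 to 0.12 at most. A stiff pivot (about 0.12 N m, some 2 N at the ribbed strip) with no spring: a free flap stays where it is left.
- flap3_press (a point): centre of the dark ribbed press strip on top of the flap of the third bay from the left, 65 mm from the pivot line and 8 mm from the flap's near edge; moves with the flap; at 120 mm height when shut
- flap4 (a joint): tilt of the flap of the rightmost (-y) bay, rad: 0 = shut and flush, grows as the near edge goes down, stop at 1.15 = fully open. Over a cartridge a light press moves it 0.03 to 0.12 at most. A stiff pivot (about 0.12 N m, some 2 N at the ribbed strip) with no spring: a free flap stays where it is left.
- flap4_press (a point): centre of the dark ribbed press strip on top of the flap of the rightmost (-y) bay, 65 mm from the pivot line and 8 mm from the flap's near edge; moves with the flap; at 120 mm height when shut
- can: drink can, 66 mm across, 122 mm tall, standing on the desk to the left of the box; origin at the centre of its underside
- tray: open wooden tray 100 x 170 x 50 mm on the desk to the right of the box; origin at the centre of its underside
- screwdriver: screwdriver lying on the desk to the right, nearer the robot than the box; origin under the tool
- tape: roll of tape lying flat on the desk at the left, 90 mm across, 25 mm high; origin at the centre of its underside
- tin: shallow round tin, 74 mm across, 28 mm high, on the desk at the right; origin at the centre of its underside
- spool: small metal spool, 48 mm across, 26 mm high, standing on the rear strip of the filter box's top (its centre 65 mm behind the pivot lines); origin at the centre of its underside
- lighter: pocket lighter, about 105 x 18 x 14 mm, lying along y on the rear strip of the filter box's top (65 mm behind the pivot lines); origin at the centre of its underside

How it is judged:
By the outcome, as a careful person would: the job done as asked, in the order asked, and still so for the second after the job is handed in, with the robot touching nothing.
It also fails if it takes over 48 s, if anything falls off the work surface, if the arm or the gripper's body presses on something with over 40 N, if the wrist force passes 120 N, or if a joint passes its speed limit or range.

## Working session

There is one attempt and no reset: what is moved stays moved. The work goes in short steps, Python scripts to look and compute and a tool call to move; the robot and the scene stay as the last step left them, time stands still between calls to the robot, and variables do not carry over. Pictures are saved under pics/ and viewed, about 8 in all and at most 12, crops included, and the job is handed in when it is done.

Besides the shell and the picture viewer there is one more tool, called after "Request:" as name([rows], argument=value, ...), one row to a line, values as JSON. move_arm: Moves the arm, as the interface text tells. Its arguments: {"type":"object","properties":{"motion":{"type":"array","items":{"type":"object","properties":{"dx":{"type":"number"},"dy":{"type":"number"},"dz":{"type":"number"},"rx":{"type":"number"},"ry":{"type":"number"},"rz":{"type":"number"},"hand":{"type":"number"}}}},"force":{"type":"number"}},"required":["motion"]}

```bash
mkdir -p pics; python3 - <<'E'
from cell import manip,cams
import cv2
for n in("scene","top"):
    cv2.imwrite(f"pics/{n}0.png",cams.grab_frame(n)[:,:,::-1])
    c=cams.calibration(n);print(n,c)
print(manip.sense())
E
```

```text
scene {'intrinsics': array([[436.66674803,   0.        , 320.5239887 ],
       [  0.        , 436.66674803, 198.07791159],
       [  0.        ,   0.        ,   1.        ]]), 'R': array([[ 0.07559818,  0.9970198 ,  0.01537614],
       [ 0.77419986, -0.04897103, -0.63104391],
       [-0.62841029,  0.05960998, -0.77559472]]), 't': array([  -1.62358164, -312.28940042, 1584.36672248])}
top {'intrinsics': array([[458.94089938,   0.        , 319.10566047],
       [  0.        , 458.94089938, 202.25459164],
       [  0.        ,   0.        ,   1.        ]]), 'R': array([[-0.03259514, -0.99946357,  0.00318166],
       [-0.97604111,  0.03114575, -0.21534553],
       [ 0.21513092, -0.01012465, -0.97653273]]), 't': array([ -10.37603358,  499.88481023, 1591.78902955])}
{'t': 0.1, 'joint_positions': array([ 7.13382043e+01,  1.51616168e+01,  9.19723341e+01,  3.75213147e-04,
        7.29765156e+01, -2.11434073e+00]), 'qvel': array([-0.02274539, -0.06793608, -0.0938276 , -0.05766968, -0.01576523,
       -0.01605574]), 'joint_torque': array([ 9.64663413e-04, -5.03616321e+01, -3.58071792e+01,  7.30987173e-02,
        2.33138498e-02, -5.40234942e-05]), 'position': array([192.06027647, 646.48922126, 259.56071364]), 'tool_rot': array([-1.79889622e+02, -4.43384508e-03,  1.63452431e+02]), 'wrist_force': array([ 0.62959078, -0.05217201,  0.26119186]), 'wrist_torque': array([ 0.00850338,  0.02034524, -0.03985957]), 'grip_width': 0.9972457044159287}
```

View pics/top0.png

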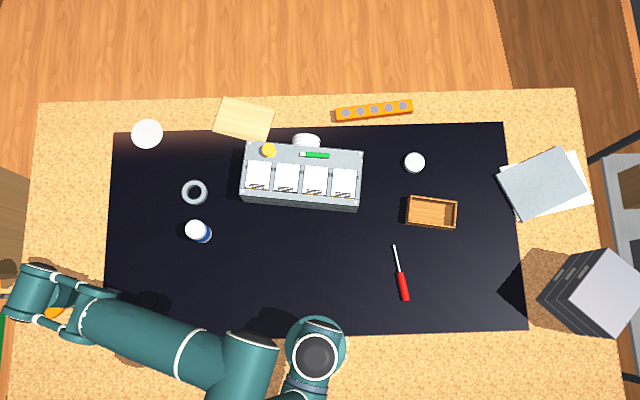

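View pics/scene0.png

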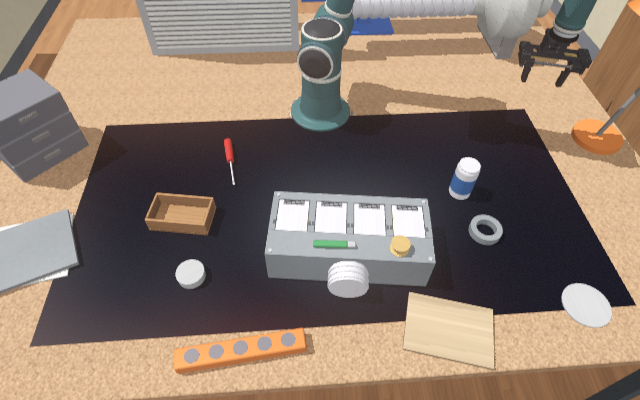

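The top view shows the box at about (240–363, 140–212), with dark press strips near row 185–197, the can at (197,231) and the lighter and spool on the rear strip. I'll enlarge the box.

```bash
python3 - <<'E'
import cv2
a=cv2.imread("pics/top0.png")[130:222,232:372]
cv2.imwrite("pics/c1.png",cv2.resize(a,None,fx=5.5,fy=5.5,interpolation=cv2.INTER_CUBIC))
E
```

```text
(no output)
```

View pics/c1.png

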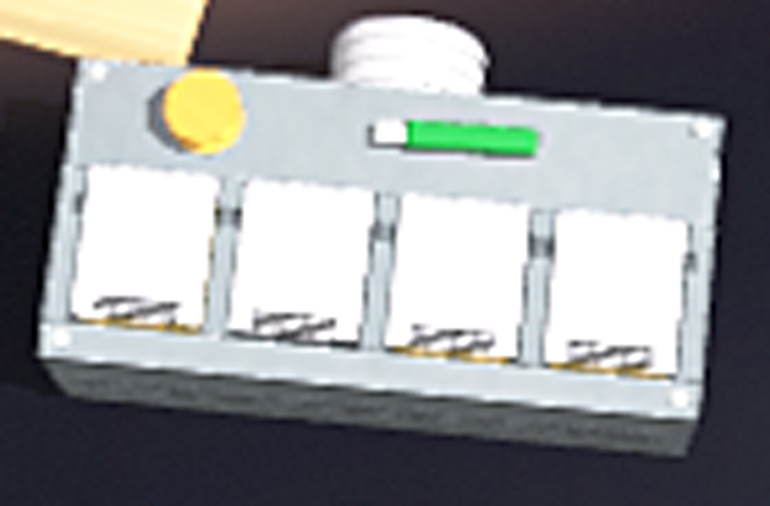

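The crop shows the box-top corners at about (80,60), (723,117), (697,415) and (40,355), and the strips at (135,309), (292,326), (450,341) and (608,355). There is a yellow line at the near gap of flaps 1, 3 and 4, but not at flap 2.

```bash
cat > h.py <<'E'
import numpy as np
from cell import manip,cams
from scipy.spatial.transform import Rotation as Ro
def ray(n,u,v,z):
    c=cams.calibration(n);d=c["R"].T@np.linalg.solve(c["intrinsics"],[u,v,1]);o=-c["R"].T@c["t"]
    return o+d*(z-o[2])/d[2]
E
python3 - <<'E'
from h import *
from scipy.optimize import least_squares
f=lambda p:ray("top",232+(p[0]+.5)/5.5-.5,130+(p[1]+.5)/5.5-.5,120)[:2]
px=[(80,60),(723,117),(697,415),(40,355),(135,309),(292,326),(450,341),(608,355)]
L=np.array([(100,208),(100,-208),(-100,-208),(-100,208),(-63,150),(-63,50),(-63,-50),(-63,-150)],float)
W=np.array([f(p) for p in px])
m=lambda q:(np.c_[L[:,0]*np.cos(q[2])-L[:,1]*np.sin(q[2])+q[0],L[:,0]*np.sin(q[2])+L[:,1]*np.cos(q[2])+q[1]])
r=least_squares(lambda q:(m(q)-W).ravel(),[750,0,0]);print(r.x,np.degrees(r.x[2]));print(np.round(m(r.x)-W,1));print(m(r.x)[4:])
s=manip.sense();R=Ro.from_euler('xyz',s["tool_rot"],degrees=True).as_matrix();print(R.round(3))
E
```

```text
[ 5.93297016e+02  3.31142182e+01 -1.27914302e-01] -7.3289496453645615
[[ 1.9  1.3]
 [ 0.4  0.9]
 [-3.2 -0.2]
 [-1.7  2. ]
 [-0.4 -0.5]
 [ 1.1 -1. ]
 [ 1.2 -1.1]
 [ 0.7 -1.3]]
[[ 549.9465832   189.92537851]
 [ 537.19000685   90.74236706]
 [ 524.43343049   -8.44064438]
 [ 511.67685414 -107.62365583]]
[[-0.959  0.285 -0.001]
 [ 0.285  0.959 -0.002]
 [ 0.    -0.002 -1.   ]]
```

Box centre is about (593, 33) with yaw −7.3°. I'll close the fingers and go above flap 2, whose gap looks different; the press will tell.

Request:
move_arm([
  {"dx": -15,"dy": -13,"hand": 0},
  {"dx": -29,"dy": -26,"hand": 0},
  {"dx": -29,"dy": -26,"hand": 0},
  {"dx": -29,"dy": -26,"hand": 0},
  {"dx": -29,"dy": -26,"hand": 0},
  {"dx": -29,"dy": -26,"hand": 0},
  {"dx": -29,"dy": -26,"hand": 0},
  {"dx": -29,"dy": -26,"hand": 0},
  {"dx": -29,"dy": -26,"hand": 0},
  {"dx": -29,"dy": -26,"hand": 0},
  {"dx": -29,"dy": -26,"hand": 0},
  {"dx": -29,"dy": -26,"hand": 0},
], force=20)

```text
schema error: expected keys dx, dy, dz, rx, ry, rz, hand
```

Request:
move_arm([
  {"dx": -29,"dy": -26},
  {"dx": -29,"dy": -26},
  {"dx": -29,"dy": -26},
  {"dx": -29,"dy": -26},
  {"dx": -26,"dy": -22},
  {"dx": -15,"dy": -10},
  {"rz": -0.08,"dz": 15},
  {"rz": -0.081,"dz": 20},
  {"dz": 20},
  {"dz": 10},
  {},
  {},
])

```text
schema error: expected keys dx, dy, dz, rx, ry, rz, hand
```

```bash
python3 - <<'E'
from h import *
import cv2
s=manip.sense();print({k:np.round(s[k],2) for k in("t","position","tool_rot","wrist_force","grip_width")})
R=Ro.from_euler('xyz',s["tool_rot"],degrees=True).as_matrix()
print(R.T@(np.array([539.2,90.5,162])-s["position"]))
a=cams.grab_frame("scene")[120:290,230:450,::-1]
cv2.imwrite("pics/s1.png",cv2.resize(a,None,fx=3.5,fy=3.5,interpolation=cv2.INTER_CUBIC))
E
```

```text
{'t': np.float64(0.1), 'position': array([192.06, 646.49, 259.56]), 'tool_rot': array([-179.89,   -0.  ,  163.45]), 'wrist_force': array([ 0.63, -0.05,  0.26]), 'grip_width': np.float64(1.0)}
[-491.12200792 -433.90415595   98.35878934]
```

View pics/s1.png

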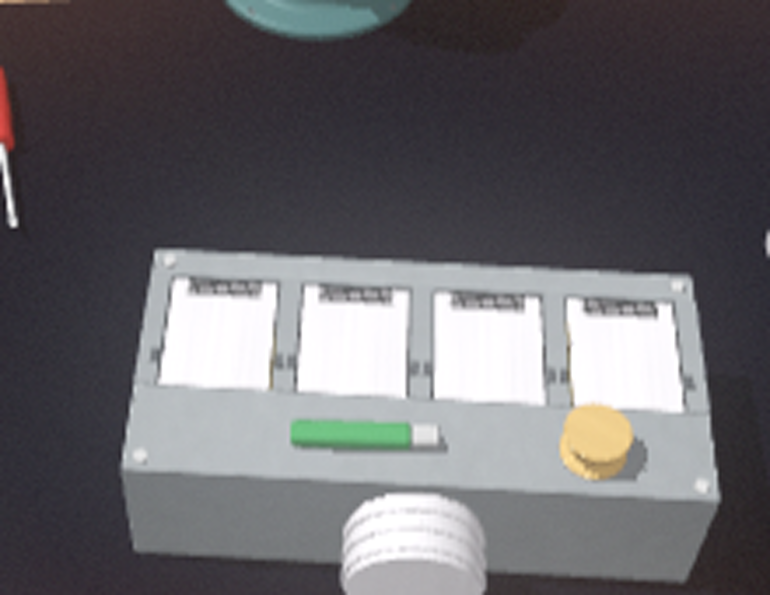

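The moves were refused because every row needs all the keys, so nothing has moved. The picture (4th viewed) shows all flaps shut, the spool behind flap 1, and the lighter behind flaps 2 and 3.

Request:
move_arm([
  {"dx": -15,"dy": -13,"dz": 0,"rx": 0,"ry": 0,"rz": 0,"hand": 0},
  {"dx": -29,"dy": -26,"dz": 0,"rx": 0,"ry": 0,"rz": 0,"hand": 0},
  {"dx": -29,"dy": -26,"dz": 0,"rx": 0,"ry": 0,"rz": 0,"hand": 0},
  {"dx": -29,"dy": -26,"dz": 0,"rx": 0,"ry": 0,"rz": 0,"hand": 0},
  {"dx": -29,"dy": -26,"dz": 0,"rx": 0,"ry": 0,"rz": 0,"hand": 0},
  {"dx": -29,"dy": -26,"dz": 0,"rx": 0,"ry": 0,"rz": 0,"hand": 0},
  {"dx": -29,"dy": -26,"dz": 0,"rx": 0,"ry": 0,"rz": 0,"hand": 0},
  {"dx": -29,"dy": -26,"dz": 0,"rx": 0,"ry": 0,"rz": 0,"hand": 0},
  {"dx": -29,"dy": -26,"dz": 0,"rx": 0,"ry": 0,"rz": 0,"hand": 0},
  {"dx": -29,"dy": -26,"dz": 0,"rx": 0,"ry": 0,"rz": 0,"hand": 0},
  {"dx": -29,"dy": -26,"dz": 0,"rx": 0,"ry": 0,"rz": 0,"hand": 0},
  {"dx": -29,"dy": -26,"dz": 0,"rx": 0,"ry": 0,"rz": 0,"hand": 0},
], force=20)

```text
t: 1.15
position: [427.6, 263.5, 260.6]
tool_rot: [180.0, 0.0, 163.5]
wrist_force: [0.9, 1.3, 0.0]
grip_width: 0.114
```

Request:
move_arm([
  {"dx": -29,"dy": -26,"dz": 0,"rx": 0,"ry": 0,"rz": 0,"hand": 0},
  {"dx": -29,"dy": -26,"dz": 0,"rx": 0,"ry": 0,"rz": 0,"hand": 0},
  {"dx": -29,"dy": -26,"dz": 0,"rx": 0,"ry": 0,"rz": 0,"hand": 0},
  {"dx": -29,"dy": -26,"dz": 0,"rx": 0,"ry": 0,"rz": 0,"hand": 0},
  {"dx": -26,"dy": -22,"dz": 0,"rx": 0,"ry": 0,"rz": 0,"hand": 0},
  {"dx": -15,"dy": -10,"dz": 0,"rx": 0,"ry": 0,"rz": 0,"hand": 0},
  {"dx": 0,"dy": 0,"dz": 15,"rx": 0,"ry": 0,"rz": -0.08,"hand": 0},
  {"dx": 0,"dy": 0,"dz": 20,"rx": 0,"ry": 0,"rz": -0.081,"hand": 0},
  {"dx": 0,"dy": 0,"dz": 20,"rx": 0,"ry": 0,"rz": 0,"hand": 0},
  {"dx": 0,"dy": 0,"dz": 10,"rx": 0,"ry": 0,"rz": 0,"hand": 0},
  {"dx": 0,"dy": 0,"dz": 0,"rx": 0,"ry": 0,"rz": 0,"hand": 0},
  {"dx": 0,"dy": 0,"dz": 0,"rx": 0,"ry": 0,"rz": 0,"hand": 0},
])

```text
t: 2.15
position: [538.5, 90.3, 195.2]
tool_rot: [-180.0, -0.1, 172.7]
wrist_force: [-0.1, -0.7, 0.4]
grip_width: 0.003
```

```bash
cat > st.py <<'E'
from h import *
import sys,cv2
s=manip.sense();print({k:np.round(s[k],2) for k in("t","position","tool_rot","wrist_force","wrist_torque","grip_width")})
R=Ro.from_euler('xyz',s["tool_rot"],degrees=True).as_matrix()
print("to flap2",R.T@(np.array([539.2,90.5,142])-s["position"]))
for n in sys.argv[2:]:
    a=cams.grab_frame(n)[:,:,::-1]
    a=a[100:270,230:450] if n=="scene" else a[110:240,210:390]
    cv2.imwrite(f"pics/{n}_{sys.argv[1]}.png",cv2.resize(a,None,fx=3.5,fy=3.5,interpolation=cv2.INTER_CUBIC))
E
python3 st.py 1 scene
```

```text
{'t': np.float64(2.15), 'position': array([538.53,  90.25, 195.22]), 'tool_rot': array([-1.7998e+02, -9.0000e-02,  1.7267e+02]), 'wrist_force': array([-0.11, -0.69,  0.43]), 'wrist_torque': array([ 0.03, -0.  , -0.02]), 'grip_width': np.float64(0.0)}
to flap2 [-0.71918752  0.35183383 53.21464324]
```

View pics/scene_1.png

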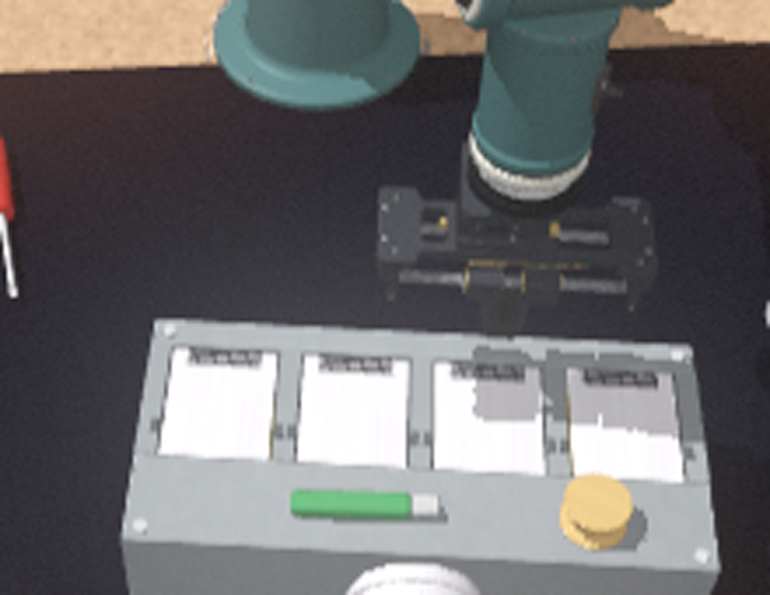

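The picture shows the closed fingers at about (505,310), lined up over flap 2's strip. I'm lowering and then pressing slowly.

Request:
move_arm([
  {"dx": 0,"dy": 0,"dz": 12,"rx": 0,"ry": 0,"rz": 0,"hand": 0},
  {"dx": 0,"dy": 0,"dz": 15,"rx": 0,"ry": 0,"rz": 0,"hand": 0},
  {"dx": 0,"dy": 0,"dz": 12,"rx": 0,"ry": 0,"rz": 0,"hand": 0},
  {"dx": 0,"dy": 0,"dz": 7,"rx": 0,"ry": 0,"rz": 0,"hand": 0},
  {"dx": 0,"dy": 0,"dz": 3,"rx": 0,"ry": 0,"rz": 0,"hand": 0},
  {"dx": 0,"dy": 0,"dz": 1,"rx": 0,"ry": 0,"rz": 0,"hand": 0},
  {"dx": 0,"dy": 0,"dz": 1,"rx": 0,"ry": 0,"rz": 0,"hand": 0},
  {"dx": 0,"dy": 0,"dz": 0,"rx": 0,"ry": 0,"rz": 0,"hand": 0},
])

```text
t: 2.87
position: [539.4, 90.3, 145.1]
tool_rot: [180.0, 0.0, 172.7]
wrist_force: [-0.5, -0.4, -0.3]
grip_width: 0.004
```

Request:
move_arm([
  {"dx": 0,"dy": 0,"dz": 1,"rx": 0,"ry": 0,"rz": 0,"hand": 0},
  {"dx": 0,"dy": 0,"dz": 1,"rx": 0,"ry": 0,"rz": 0,"hand": 0},
  {"dx": 0,"dy": 0,"dz": 1,"rx": 0,"ry": 0,"rz": 0,"hand": 0},
  {"dx": 0,"dy": 0,"dz": 0,"rx": 0,"ry": 0,"rz": 0,"hand": 0},
])

```text
t: 3.2
position: [539.2, 90.2, 141.8]
tool_rot: [180.0, 0.0, 172.7]
wrist_force: [-0.3, 0.2, 0.5]
grip_width: -0.0
```

Request:
move_arm([
  {"dx": 0,"dy": 0,"dz": 1,"rx": 0,"ry": 0,"rz": 0,"hand": 0},
  {"dx": 0,"dy": 0,"dz": 1,"rx": 0,"ry": 0,"rz": 0,"hand": 0},
  {"dx": 0,"dy": 0,"dz": 0,"rx": 0,"ry": 0,"rz": 0,"hand": 0},
])

```text
t: 3.45
position: [539.2, 90.2, 139.8]
tool_rot: [180.0, 0.0, 172.7]
wrist_force: [1.1, -0.9, 0.7]
grip_width: 0.008
```

Request:
move_arm([
  {"dx": 0,"dy": 0,"dz": 1,"rx": 0,"ry": 0,"rz": 0,"hand": 0},
  {"dx": 0,"dy": 0,"dz": 1,"rx": 0,"ry": 0,"rz": 0,"hand": 0},
  {"dx": 0,"dy": 0,"dz": 0,"rx": 0,"ry": 0,"rz": 0,"hand": 0},
])

```text
t: 3.7
position: [539.2, 90.2, 137.7]
tool_rot: [180.0, 0.0, 172.7]
wrist_force: [-0.3, 0.8, 1.4]
grip_width: 0.004
```

Request:
move_arm([
  {"dx": 0,"dy": 0,"dz": 1,"rx": 0,"ry": 0,"rz": 0,"hand": 0},
  {"dx": 0,"dy": 0,"dz": 1,"rx": 0,"ry": 0,"rz": 0,"hand": 0},
  {"dx": 0,"dy": 0,"dz": 1,"rx": 0,"ry": 0,"rz": 0,"hand": 0},
  {"dx": 0,"dy": 0,"dz": 0,"rx": 0,"ry": 0,"rz": 0,"hand": 0},
])

```text
t: 4.03
position: [539.1, 90.2, 134.6]
tool_rot: [180.0, 0.0, 172.7]
wrist_force: [0.9, -0.4, 1.1]
grip_width: 0.006
```

Request:
move_arm([
  {"dx": 0,"dy": 0,"dz": 1,"rx": 0,"ry": 0,"rz": 0,"hand": 0},
  {"dx": 0,"dy": 0,"dz": 1,"rx": 0,"ry": 0,"rz": 0,"hand": 0},
  {"dx": 0,"dy": 0,"dz": 1,"rx": 0,"ry": 0,"rz": 0,"hand": 0},
  {"dx": 0,"dy": 0,"dz": 0,"rx": 0,"ry": 0,"rz": 0,"hand": 0},
])

```text
t: 4.37
position: [538.8, 90.2, 131.4]
tool_rot: [-180.0, -0.0, 172.7]
wrist_force: [0.4, 1.4, 2.1]
grip_width: 0.004
```

```bash
python3 st.py 2 scene
```

```text
{'t': np.float64(4.37), 'position': array([538.84,  90.21, 131.43]), 'tool_rot': array([-1.8000e+02, -3.0000e-02,  1.7267e+02]), 'wrist_force': array([0.44, 1.35, 2.12]), 'wrist_torque': array([ 0.07, -0.08,  0.05]), 'grip_width': np.float64(0.0)}
to flap2 [ -0.31281962   0.3286525  -10.56600279]
```

View pics/scene_2.png

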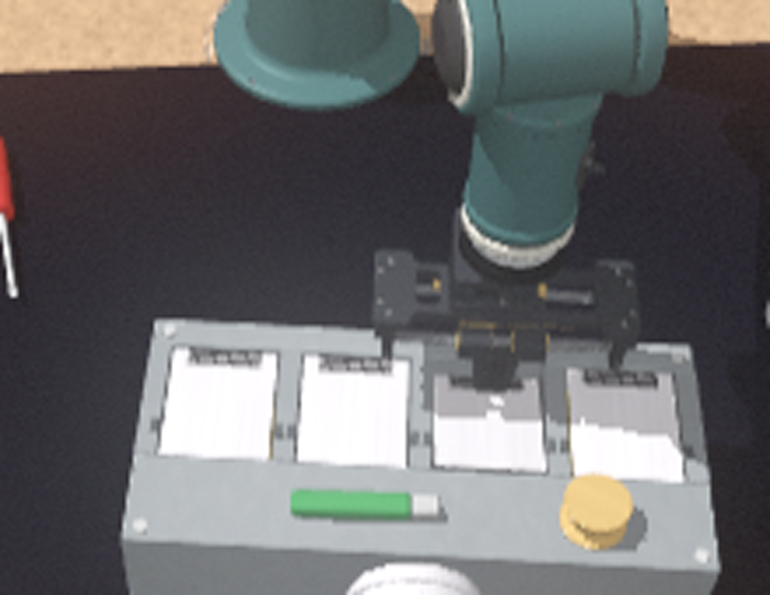

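Flap 2 has given about 10 mm at about 2 N, so it is the free one. The view shows its near edge sunk at (490,380), with the others flush. I'll now follow the arc, forward and down.

Request:
move_arm([
  {"dx": -1,"dy": 0,"dz": 3,"rx": 0,"ry": 0,"rz": 0,"hand": 0},
  {"dx": -1.5,"dy": 0,"dz": 3,"rx": 0,"ry": 0,"rz": 0,"hand": 0},
  {"dx": -2,"dy": 0,"dz": 3,"rx": 0,"ry": 0,"rz": 0,"hand": 0},
  {"dx": -2.5,"dy": 0,"dz": 3,"rx": 0,"ry": 0,"rz": 0,"hand": 0},
  {"dx": -3,"dy": 0,"dz": 3,"rx": 0,"ry": 0,"rz": 0,"hand": 0},
  {"dx": -3,"dy": 0,"dz": 3,"rx": 0,"ry": 0,"rz": 0,"hand": 0},
  {"dx": 0,"dy": 0,"dz": 0,"rx": 0,"ry": 0,"rz": 0,"hand": 0},
])

```text
t: 5.0
position: [551.8, 88.4, 112.6]
tool_rot: [-180.0, -0.1, 172.7]
wrist_force: [-2.2, 0.2, 0.7]
grip_width: 0.007
```

Request:
move_arm([
  {"dx": -3,"dy": 0,"dz": 2,"rx": 0,"ry": 0,"rz": 0,"hand": 0},
  {"dx": -3,"dy": 0,"dz": 2,"rx": 0,"ry": 0,"rz": 0,"hand": 0},
  {"dx": -4,"dy": 0,"dz": 2,"rx": 0,"ry": 0,"rz": 0,"hand": 0},
  {"dx": -4,"dy": 0,"dz": 0,"rx": 0,"ry": 0,"rz": 0,"hand": 0},
  {"dx": 0,"dy": 0,"dz": 0,"rx": 0,"ry": 0,"rz": 0,"hand": 0},
])

```text
t: 5.42
position: [566.4, 86.6, 107.5]
tool_rot: [-180.0, 0.0, 172.7]
wrist_force: [-2.2, 0.8, -0.4]
grip_width: -0.0
```

Request:
move_arm([
  {"dx": -3,"dy": 0,"dz": 0,"rx": 0,"ry": 0,"rz": 0,"hand": 0},
  {"dx": -3,"dy": 0,"dz": 0,"rx": 0,"ry": 0,"rz": 0,"hand": 0},
  {"dx": -2,"dy": 0,"dz": 0,"rx": 0,"ry": 0,"rz": 0,"hand": 0},
  {"dx": 0,"dy": 0,"dz": 0,"rx": 0,"ry": 0,"rz": 0,"hand": 0},
])

```text
t: 5.75
position: [574.0, 85.7, 107.7]
tool_rot: [-180.0, 0.0, 172.7]
wrist_force: [-2.4, 0.6, -0.6]
grip_width: 0.004
```

Request:
move_arm([
  {"dx": -1,"dy": 0,"dz": 0,"rx": 0,"ry": 0,"rz": 0,"hand": 0},
  {"dx": -1,"dy": 0,"dz": 0,"rx": 0,"ry": 0,"rz": 0,"hand": 0},
  {"dx": -1,"dy": 0,"dz": 0,"rx": 0,"ry": 0,"rz": 0,"hand": 0},
  {"dx": 0,"dy": 0,"dz": 0,"rx": 0,"ry": 0,"rz": 0,"hand": 0},
])

```text
t: 6.08
position: [575.8, 85.5, 107.4]
tool_rot: [-180.0, -0.1, 172.7]
wrist_force: [-5.5, 0.8, -1.1]
grip_width: 0.004
```

Request:
move_arm([
  {"dx": -1,"dy": 0,"dz": 0,"rx": 0,"ry": 0,"rz": 0,"hand": 0},
  {"dx": -1,"dy": 0,"dz": 0,"rx": 0,"ry": 0,"rz": 0,"hand": 0},
  {"dx": 0,"dy": 0,"dz": 0,"rx": 0,"ry": 0,"rz": 0,"hand": 0},
])

```text
t: 6.33
position: [576.2, 85.4, 107.1]
tool_rot: [-180.0, -0.3, 172.7]
wrist_force: [-10.2, 1.6, 3.9]
grip_width: 0.009
```

Force rose to 10 N with almost no further travel, so the flap is at its stop. I'll back off and rise clear.

Request:
move_arm([
  {"dx": 4,"dy": 0,"dz": 0,"rx": 0,"ry": 0,"rz": 0,"hand": 0},
  {"dx": 6,"dy": 0,"dz": 0,"rx": 0,"ry": 0,"rz": 0,"hand": 0},
  {"dx": 8,"dy": 0,"dz": -3,"rx": 0,"ry": 0,"rz": 0,"hand": 0},
  {"dx": 8,"dy": 0,"dz": -10,"rx": 0,"ry": 0,"rz": 0,"hand": 0},
  {"dx": 0,"dy": 0,"dz": -20,"rx": 0,"ry": 0,"rz": 0,"hand": 0},
  {"dx": 0,"dy": 0,"dz": -30,"rx": 0,"ry": 0,"rz": 0,"hand": 0},
  {"dx": 0,"dy": 0,"dz": -30,"rx": 0,"ry": 0,"rz": 0,"hand": 0},
  {"dx": 0,"dy": 0,"dz": -30,"rx": 0,"ry": 0,"rz": 0,"hand": 0},
  {"dx": 15,"dy": 0,"dz": -20,"rx": 0,"ry": 0,"rz": 0,"hand": 0},
  {"dx": 25,"dy": 0,"dz": 0,"rx": 0,"ry": 0,"rz": 0,"hand": 0},
  {"dx": 25,"dy": 0,"dz": 0,"rx": 0,"ry": 0,"rz": 0,"hand": 0},
  {"dx": 10,"dy": 0,"dz": 0,"rx": 0,"ry": 0,"rz": 0,"hand": 0},
])

```text
t: 7.33
position: [476.9, 98.3, 252.1]
tool_rot: [180.0, 0.1, 172.7]
wrist_force: [0.4, 0.1, 0.7]
grip_width: 0.008
```

Request:
move_arm([
  {"dx": 0,"dy": 20,"dz": -10,"rx": 0,"ry": 0,"rz": 0,"hand": 0},
  {"dx": 0,"dy": 35,"dz": 0,"rx": 0,"ry": 0,"rz": 0,"hand": 0},
  {"dx": 0,"dy": 35,"dz": 0,"rx": 0,"ry": 0,"rz": 0,"hand": 0},
  {"dx": 0,"dy": 35,"dz": 0,"rx": 0,"ry": 0,"rz": 0,"hand": 0},
  {"dx": 0,"dy": 35,"dz": 0,"rx": 0,"ry": 0,"rz": 0,"hand": 0},
  {"dx": 0,"dy": 35,"dz": 0,"rx": 0,"ry": 0,"rz": 0,"hand": 0},
  {"dx": 0,"dy": 35,"dz": 0,"rx": 0,"ry": 0,"rz": 0,"hand": 0},
  {"dx": 0,"dy": 20,"dz": 0,"rx": 0,"ry": 0,"rz": 0,"hand": 0},
  {"dx": 0,"dy": 0,"dz": 0,"rx": 0,"ry": 0,"rz": 0,"hand": 0},
  {"dx": 0,"dy": 0,"dz": 0,"rx": 0,"ry": 0,"rz": 0,"hand": 0},
])

```text
t: 8.17
position: [510.6, 346.9, 260.5]
tool_rot: [-180.0, 0.0, 172.8]
wrist_force: [-1.0, 0.1, 0.5]
grip_width: 0.002
```

```bash
python3 st.py 3 scene top; python3 -c "
import cv2,numpy as np
a=cv2.imread('pics/scene_3.png');b=cv2.imread('pics/top_3.png')
b=cv2.resize(b[70:400],(770,403))
a=a[150:]
o=np.vstack([a,b]);cv2.imwrite('pics/both3.png',cv2.resize(o,(545,int(o.shape[0]*545/770))))"
```

```text
{'t': np.float64(8.17), 'position': array([510.57, 346.89, 260.54]), 'tool_rot': array([-1.7999e+02,  5.0000e-02,  1.7280e+02]), 'wrist_force': array([-1.02,  0.07,  0.54]), 'wrist_torque': array([-0.02, -0.05, -0.  ]), 'grip_width': np.float64(0.0)}
to flap2 [ -60.43682323 -250.76327215  118.62584675]
```

View pics/both3.png

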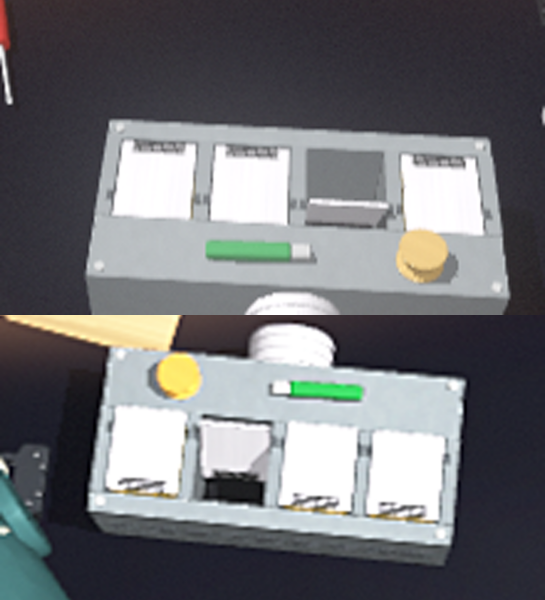

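Flap 2 stands open in both views (near edge sunk, rear edge raised). The others are shut, and the spool and lighter haven't moved. One numeric check of the angle before handing in.

```bash
python3 - <<'E'
from h import *
import cv2
g=cams.grab_frame("top")
th=np.radians(-7.33);B=lambda x,y,z:np.array([593.3+x*np.cos(th)-y*np.sin(th),33.1+x*np.sin(th)+y*np.cos(th),z])
def pj(X):
    c=cams.calibration("top");p=c["intrinsics"]@(c["R"]@X+c["t"]);return (p[:2]/p[2]).round(1)
for t in(.95,1.05,1.15):
    P=lambda d:B(2-d*np.cos(t)+2*np.sin(t),50,118-d*np.sin(t)+2*np.cos(t)) 
    print(t,[(d,*pj(P(d))) for d in(75,71,59,-23)])
print("opening near",pj(B(-75,50,120)))
print([(r,int(g[r,284:288].mean())) for r in range(160,204)])
b=g[150:206,250:330,::-1]
cv2.imwrite("pics/z.png",cv2.resize(b,None,fx=9,fy=9,interpolation=cv2.INTER_CUBIC))
E
```

```text
0.95 [(75, np.float64(286.9), np.float64(186.6)), (71, np.float64(286.9), np.float64(185.7)), (59, np.float64(286.9), np.float64(183.2)), (-23, np.float64(287.2), np.float64(165.0))]
1.05 [(75, np.float64(287.1), np.float64(185.2)), (71, np.float64(287.1), np.float64(184.4)), (59, np.float64(287.1), np.float64(182.1)), (-23, np.float64(287.1), np.float64(165.4))]
1.15 [(75, np.float64(287.4), np.float64(183.6)), (71, np.float64(287.4), np.float64(182.9)), (59, np.float64(287.4), np.float64(180.8)), (-23, np.float64(287.0), np.float64(165.9))]
opening near [284.6 191.9]
[(160, 208), (161, 209), (162, 215), (163, 204), (164, 41), (165, 187), (166, 255), (167, 232), (168, 233), (169, 234), (170, 234), (171, 233), (172, 233), (173, 233), (174, 233), (175, 233), (176, 233), (177, 233), (178, 233), (179, 234), (180, 239), (181, 216), (182, 66), (183, 70), (184, 24), (185, 28), (186, 30), (187, 30), (188, 31), (189, 31), (190, 23), (191, 35), (192, 133), (193, 226), (194, 212), (195, 209), (196, 211), (197, 215), (198, 209), (199, 119), (200, 80), (201, 91), (202, 98), (203, 83)]
```

View pics/z.png

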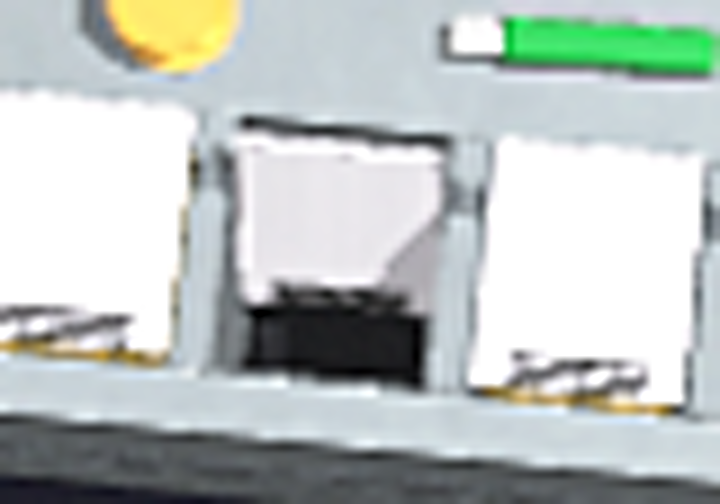

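The enlarged crop shows the strip at rows 181.5–183 and the near edge at about 183.7, which matches 1.15 rad (183.6 predicted). I'm handing in.

```bash
python3 -c "
from cell import manip
print(manip.finish_job())"
```

```text
the job is handed in; nothing more can be done
None
```

Flap 2 (second bay from the left) was the free one, and it is now pushed fully open. The job is handed in at about 8 s of the 48 s allowed.

- **Finding it:** I pressed flap 2 first because its near gap lacked the yellow line visible at the other three. It gave about 10 mm at about 2 N, so I did not press the other flaps.
- **Opening it:** I pushed it along its arc with the closed fingertips until the force rose to about 10 N with almost no further travel, which is its stop. Then I backed off and moved well clear of the box.
- **Last checks:** In the final top view the flap's near edge is at row 183.7, against 183.6 predicted for 1.15 rad. The earlier fingertip position gave about 1.13 rad, which agrees within error. The other three flaps are shut, and the spool and lighter are where they were. I did not look closely again at the can, tape, tin, tray and screwdriver, but the arm stayed well above the desk the whole time.
- **Failed step:** My first two move calls were refused for missing keys; nothing moved.

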